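# Clamp a block for drilling with the inner of two concentric knobs

## Robot

A 6-joint arm with a two-finger parallel gripper is mounted at the origin on a cart in front of the work surface, level with it; the furniture and walls round the work are solid. World frame = base frame: x ahead of the robot, y to its left, z up, the work surface at z = 0. Lengths are in m, angles in degrees, forces in N, time in s.
With the tool pointing down it reaches from about 0.375 to 0.9 m from the base axis. Payload 3.1 kg.
Tool frame: the origin (TCP) lies at the very end of the fingers, on their centre line; the grasp point (between the pads) lies bot.grip_point_offset behind it (bot.grip_point_offset is the distance from the TCP to the grasp point, in m); z points along the fingers, y is the line along which they close (so a half turn about z gives the same grasp; the last joint's range is limited). The gripper opens to 87 mm and grips with 3 to 60 N. Pads are 19 mm wide; open, the fingers measure 117 mm over their backs; the gripper's body (75 mm by 190 mm) begins 51 mm behind the grasp point.
Start: joints at [-81.102, 30.224, 82.088, -0, 67.689, -10.227], TCP at [0.205, -0.59, 0.223] pointing down, gripper open.
Joint ranges: [-176.69, 176.69], [-43.24, 126.21], [12.49, 139.97], [-82, 262], [0, 151.66], [-163.58, 163.58]. Speed limits (degrees/s): [159.86, 159.86, 180, 180, 180, 180].

## Interface

Orientations are given as a 3x3 rotation matrix whose columns are the frame's x, y, z axes.
In Python, from rig import bot, viewer, ticket gives the robot as it stands.
- The arm moves only by the tool servo_tool, never from a script. Its argument "targets" is a list of rows, each an object with "offset": the shift along the tool's x, y, z in m, a list of three; "dr": the turn, a rotation vector about the tool's x, y, z in degrees, a list of three. In form: [{"offset": [x, y, z], "dr": [ax, ay, az]}, ...]. A call has 1 to 20 rows; each row is the pose to reach, as a shift and turn from the pose commanded when the call began, along the tool's axes at that moment; what a row does not reach only later rows make up. A row lasts 1/12 s, in which the tool goes at most 41.7 mm and 7.16 degrees, less where a joint would pass 70% of its speed; a pose out of reach is approached as far as the arm can. A call with a gripper value outside its range is refused whole. "gripper" is the gripper command: -1 is fully open, 1 is shut, values between are in proportion, set as the call begins (left out, the last holds). The fingers move at their own pace and stop on an object; the grip force is fixed at half the most. Time passes only in rows, so rows that repeat a pose let the fingers close. It gives the time, the measured TCP pose, the force, the opening and the grip force at its end, in the units of the state.
- bot.read_state(): the state, without advancing time (a new reading comes with each control period).
- viewer.capture(name): name is "scene" or "top" or "wrist"; returns a dict with "color" (420x560x3 uint8, red, green, blue), "camera_matrix" (3x3 intrinsics, pixels), "k1" (the pictures are not rectified: a ray, as slopes to the right and down, at radius r is drawn at 1 + k1 r^2 times it, then the intrinsics apply), "R" (3x3) and "t" (3): a world point X has camera coordinates R X + t. Camera axes: x right, y down, z forward; pixel columns grow to the right and rows downward; lengths in m; the calibration is good to about 2 mm. A picture is of the moment at which its call begins. There is no depth.
- ticket.hand_in(): hands the job in; it is judged then, once.
The state is a dict: "time_s": time; "joint_positions": joint angles; "qvel": joint speeds; "tau": joint torques, N m; "position": TCP position; "tcp_rot": TCP orientation; "force": force on the tool from outside, world axes, zero at the start; "moment": the same for the moment, N m; "opening": opening from 0.0 (shut) to 1.0 (fully open); "grasp_force": force on a finger pad.
Only numpy, scipy, OpenCV 4.12 (cv2) and the standard library are available. Lean on these libraries where they do the work, as an engineer would, in place of code of your own. Each camera call takes 0.05 s, during which the arm holds its last target. There are 200 camera calls.

## Task

Take the wooden block out of its plywood cradle and lay it flat and square on the bed of the blue bench clamp, with its long side running from the jaw to the end stop, and let go of it there; the cradle and the clamp each leave only one pair of its sides free, so put it down in between and take it the other way. Then turn the red inner hexagonal knob clockwise until the jaw holds the block firmly against the end stop, without crushing it, and without turning the black outer ring knob around it. Leave the things lying about where they are.

Things in the scene. Friction and masses are not known exactly. Their poses are not given: they have to be found in the camera images.
- block_center (a point): Centre of the loose beech block, 66 (its x) x 44 (its y) x 36 mm high (its z), about 0.09 kg, two small dark punch marks on top. It starts lying flat in the cradle, 8 mm above the bench, its two long sides covered by the cheeks, its two ends free.
- cradle: Fixed plywood cradle; origin under its centre on the bench, x along its channel, z up. Floor 8 mm thick, 64 x 74 mm; two cheeks 12 mm thick and 64 mm long along x, inner faces at y = +-25 mm (3 mm from the block), tops 48 mm above the bench (4 mm above the block's top). Its ends are open.
- clamp: Fixed bench clamp; origin on the bench, y is the clamping axis, z up. Base plate x +-55, y -105 to +145 mm, 10 mm thick. Blue gear head x +-48, y +58 to +142 mm, 34 mm high; both knobs stand on it on one vertical axis at x = 0, y = +100 mm. The jaw moves along -y towards the steel end stop, which is 60 mm wide (feet 78 mm wide, 22 mm high), top 52 mm above the bench.
- bed (a point): Point on top of the bed where the block goes, 12 mm above the bench, at y = -15 mm of the clamp, axes as the clamp's; bed 50 mm wide. The stop's face is set somewhere between 45 and 55 mm from this point along -y; it is not reported. 12 to 22 mm more than the block's length is free between pad and stop when the knob is at 0.
- jaw: Moving jaw carriage, blue, 64 mm wide, top 52 mm above the bench; axes as the clamp's, origin at the foot of its front face. A black sprung pad, 56 mm wide, has its face 14 mm ahead (-y) of the origin and yields up to 9 mm at 5 N per mm. The jaw pushes the block along the bed; when it meets the stop the springs build up the clamping force: 8 N holds firmly, over 40 N crushes.
- inner (a joint): Angle of the red inner knob, rad, growing clockwise from above, up to 5.5. Each rad brings the jaw 10 mm towards the stop. It takes 0.25 N m while the jaw runs free and 0.010 N m more per newton of clamping force (0.37 N m in all at 12 N). Friction keeps it where it is left, up to 25 N of clamping force (beyond that it runs back to 25 N).
- inner_grip (a point): On the axis of the inner knob, half-way up its hexagon: 36 mm across flats (42 mm over corners), 24 mm high, from 48 to 72 mm above the bench. This point's x axis turns with the knob and is normal to two flats; the others follow every 60 degrees. A white line on the top points along the point's -x.
- outer_mark (a point): Yellow mark on the rim of the black outer ring knob, 82 mm across, its top 46 mm above the bench, which surrounds the foot of the inner knob. It turns very easily (0.02 N m). Its setting differs and must stay.
- sanding_block: Loose cork sanding block, 68 x 110 x 30 mm, origin under its centre. Bystander.
- screwdriver: Loose screwdriver with an orange handle, 212 mm long, 31 mm thick, along its y. Bystander.
- tape_measure: Loose yellow tape measure, 38 x 87 x 73 mm high, origin under its centre. Bystander.
There are look-alikes about, which are no part of the job. Leave any green or orange look-alike of the part that bears block_center alone.

How it is judged:
By the outcome, as a careful person would: the job done as asked, in the order asked, and still so for the second after the job is handed in, with the robot touching nothing.
It also fails if it takes over 72 s, if anything falls off the work surface, if the arm or the gripper's body presses on something with over 40 N, if the wrist force passes 120 N, or if a joint passes its speed limit or range.

## Working session

There is one attempt and no reset: what is moved stays moved. The work goes in short steps, Python scripts to look and compute and a tool call to move; the robot and the scene stay as the last step left them, time stands still between calls to the robot, and variables do not carry over. Pictures are saved under pics/ and viewed, at most 10 in all, crops included, and the job is handed in when it is done.

Besides the shell and the picture viewer there is one more tool, called after "Request:" by a JSON object that holds its "method" and its "body", one argument or row to a line. servo_tool: Moves the arm, as the interface text tells. Its arguments: {"type":"object","properties":{"targets":{"type":"array"},"gripper":{"type":"number"}},"required":["targets"]}

```bash
ls; mkdir -p pics
cat > h.py <<'E'
import numpy as np, cv2, pickle, sys
from rig import bot, viewer, ticket
def cap(name,save):
    c=viewer.capture(name); pickle.dump(c,open(f'pics/{save}.pkl','wb')); cv2.imwrite(f'pics/{save}.png',c['color'][:,:,::-1]); return c
def load(s): return pickle.load(open(f'pics/{s}.pkl','rb'))
def D(c): return np.array([c['k1'],0,0,0,0],float)
def px2w(c,uv,z):
    """pixels -> world points on plane z"""
    K=np.array(c['camera_matrix']);R=np.array(c['R']);t=np.array(c['t'])
    n=cv2.undistortPoints(np.array(uv,float).reshape(-1,1,2),K,D(c)).reshape(-1,2)
    d=np.c_[n,np.ones(len(n))]@R; o=-R.T@t
    return o+d*((z-o[2])/d[:,2])[:,None]
def w2px(c,X):
    R=np.array(c['R']);return cv2.projectPoints(np.array(X,float).reshape(-1,1,3),cv2.Rodrigues(R)[0],np.array(c['t'],float),np.array(c['camera_matrix']),D(c))[0].reshape(-1,2)
def crop(c,u,v,w,h,s,save):
    im=c['color'][v:v+h,u:u+w,::-1]; cv2.imwrite(f'pics/{save}.png',cv2.resize(im,None,fx=s,fy=s,interpolation=cv2.INTER_CUBIC))
E
python3 - <<'E'
from h import *
a=cap('scene','s0');b=cap('top','t0')
cv2.imwrite('pics/t0b.png',cv2.resize(b['color'][:,:,::-1],(800,600),interpolation=cv2.INTER_CUBIC))
s=bot.read_state();print(s['time_s'],s['position'],s['tcp_rot'],bot.grip_point_offset,s['opening'])
print(b['R'],b['t'],b['camera_matrix'],b['k1'])
E
```

```text
pics
0.1 [ 0.20470068 -0.58982384  0.22165581] [[ 9.44813740e-01  3.27607840e-01 -3.16473010e-04]
 [ 3.27607813e-01 -9.44811769e-01  1.96027345e-03]
 [ 3.43193528e-04 -1.95577232e-03 -9.99998029e-01]] 0.0187 0.9993123254062499
[[-0.02469279 -0.99969457  0.00101864]
 [-0.99057832  0.02433029 -0.13476881]
 [ 0.13470287 -0.00433686 -0.99087655]] [0.21912169 0.55832877 1.19529623] [[487.35646993   0.         278.83979461]
 [  0.         487.35646993 211.87092055]
 [  0.           0.           1.        ]] -0.08576851894499382
```

View pics/t0b.png

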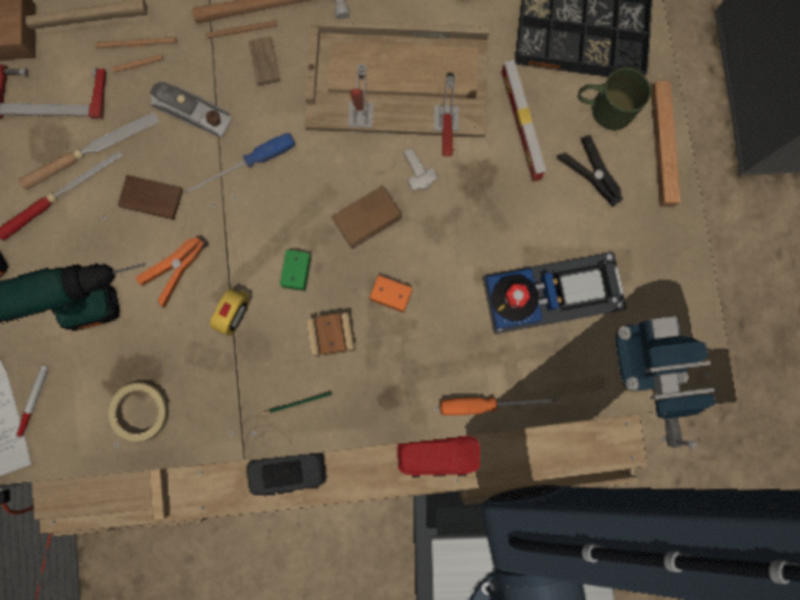

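View pics/s0.png

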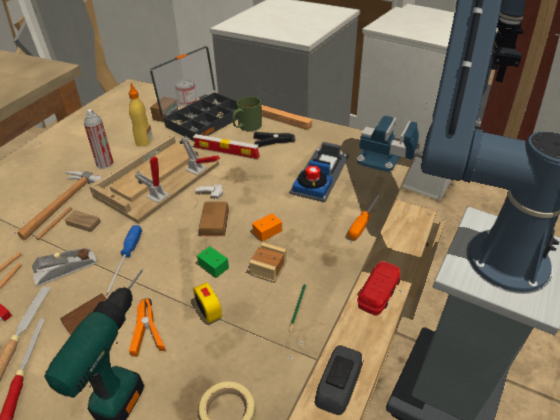

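The top view (800x600) shows these candidates: a wooden block in the cradle at (332,332), a green one at (295,269) and an orange one at (390,292). The beech block between the cheeks fits; green and orange are the look-alikes. The clamp is at (555,292), with its knob at (517,296) and its stop at the right end. I'll confirm with an enlarged crop.

Run:
```python
from h import *
c=load('t0');im=c['color'][:,:,::-1]
a=cv2.resize(im[205:260,205:265],None,fx=5,fy=5,interpolation=cv2.INTER_CUBIC)
b=cv2.resize(im[170:240,330:445],None,fx=6.9,fy=6.9,interpolation=cv2.INTER_CUBIC)
o=np.zeros((600,800,3),np.uint8);o[:275,:300]=a;bb=b[:600,:793];o2=np.zeros((490,800,3),np.uint8)
o2[:b.shape[0],:b.shape[1]]=b[:490,:800]
o=np.zeros((600,800,3),np.uint8)
b=cv2.resize(im[170:240,330:445],None,fx=4,fy=4,interpolation=cv2.INTER_CUBIC);o[:275,:300]=a;o[300:580,:460]=b
cv2.imwrite('pics/c0.png',o)
```

```text
(no output)
```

View pics/c0.png

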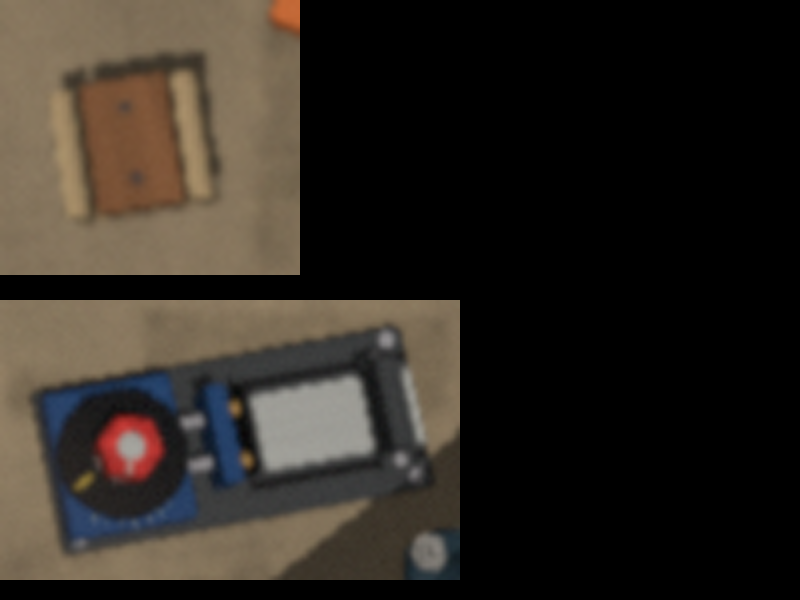

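Run:
```python
from h import *
c=load('t0')
A=np.array([(78,85),(167,72),(187,203),(97,213)])/5+[205,205]
p=px2w(c,A,.044);print(p,p.mean(0));
m=px2w(c,np.array([(124,106),(136,178)])/5+205,.044);print('marks',m,m.mean(0),np.degrees(np.arctan2(*(m[0]-m[1])[1::-1])))
f=lambda L,z:px2w(c,np.array([(u/4+330,(v-300)/4+170) for u,v in L]),z)
b=f([(38,393),(390,328),(430,480),(68,550)],.01);print(b,b.mean(0),np.degrees(np.arctan2(*(b[0]-b[1])[1::-1])),np.degrees(np.arctan2(*(b[3]-b[2])[1::-1])))
print(np.linalg.norm(b[0]-b[1]),np.linalg.norm(b[0]-b[3]))
print('knob',f([(131,446),(128,466)],.072))
for r in [(295,269),(390,292)]:print(px2w(c,[np.array(r)*.7],.04))
```

```text
[[0.54061247 0.35225929 0.044     ]
 [0.54610342 0.30739653 0.044     ]
 [0.48001266 0.29833652 0.044     ]
 [0.47607625 0.34337106 0.044     ]] [0.5107012  0.32534085 0.044     ]
marks [[0.52944687 0.32923089 0.044     ]
 [0.4931175  0.3236549  0.044     ]] [0.51128218 0.3264429  0.044     ] 8.725911519017286
[[ 0.61237625  0.04600925  0.01      ]
 [ 0.65044427 -0.18890332  0.01      ]
 [ 0.54891058 -0.20859438  0.01      ]
 [ 0.50935938  0.03087901  0.01      ]] [ 0.58027262 -0.08015236  0.01      ] 99.2048692765156 99.3782560016946
0.23797707956693384 0.10412204140536105
knob [[ 5.67182882e-01 -2.01413710e-03  7.20000000e-02]
 [ 5.54777758e-01  4.44179737e-04  7.20000000e-02]]
[[0.62832969 0.38800403 0.04      ]]
[[0.58267608 0.219619   0.04      ]]
```

The crop confirms it: a beech block with two dark punch marks between the light cheeks. The clamp's jaw is on the left and the stop on the right, and the red knob's white line points roughly down. Next I'll work out the approach over the cradle.

```bash
cat >> h.py <<'E'
from scipy.spatial.transform import Rotation as Ro
def go(*goals):
    """print offset/dr from the measured pose for (x,y,z,yaw of tool x in deg)"""
    s=bot.read_state();P=np.array(s['position']);R=np.array(s['tcp_rot'])
    print('t',round(s['time_s'],2),'P',P.round(4),'yaw',round(float(np.degrees(np.arctan2(R[1,0],R[0,0]))),2),'j',np.round(s['joint_positions'],1),'F',np.round(s['force'],1),'M',np.round(s['moment'],3),'op',round(s['opening'],3))
    for x,y,z,a in goals:
        c,n=np.cos(np.radians(a)),np.sin(np.radians(a));G=np.array([[c,n,0],[n,-c,0],[0,0,-1]])
        print((R.T@(np.array([x,y,z])-P)).round(4),Ro.from_matrix(R.T@G).as_rotvec(degrees=True).round(2))
E
python3 - <<'E'
from h import *
go((.45,-.25,.25,45),(.511,.10,.25,75),(.511,.326,.18,98.5))
E
```

```text
t 0.1 P [ 0.2047 -0.5898  0.2217] yaw 19.12 j [-81.1  30.3  82.1  -0.   67.7 -10.2] F [-0.5  0.4 -0.2] M [ 0.005 -0.003  0.017] op 0.999
[ 0.3431 -0.2408 -0.0278] [ -0.11  -0.04 -25.88]
[ 0.5154 -0.5515 -0.0271] [ -0.09  -0.07 -55.88]
[ 0.5894 -0.7649  0.0434] [ -0.08  -0.09 -79.38]
```

Request:
{"method": "servo_tool", "body": {
  "targets": [
    {"offset": [0.343, -0.241, -0.028], "dr": [0, 0, -26]},
    {"offset": [0.343, -0.241, -0.028], "dr": [0, 0, -26]},
    {"offset": [0.343, -0.241, -0.028], "dr": [0, 0, -26]},
    {"offset": [0.343, -0.241, -0.028], "dr": [0, 0, -26]},
    {"offset": [0.343, -0.241, -0.028], "dr": [0, 0, -26]},
    {"offset": [0.343, -0.241, -0.028], "dr": [0, 0, -26]},
    {"offset": [0.343, -0.241, -0.028], "dr": [0, 0, -26]},
    {"offset": [0.343, -0.241, -0.028], "dr": [0, 0, -26]},
    {"offset": [0.343, -0.241, -0.028], "dr": [0, 0, -26]},
    {"offset": [0.343, -0.241, -0.028], "dr": [0, 0, -26]},
    {"offset": [0.515, -0.552, -0.027], "dr": [0, 0, -56]},
    {"offset": [0.515, -0.552, -0.027], "dr": [0, 0, -56]},
    {"offset": [0.515, -0.552, -0.027], "dr": [0, 0, -56]},
    {"offset": [0.515, -0.552, -0.027], "dr": [0, 0, -56]},
    {"offset": [0.515, -0.552, -0.027], "dr": [0, 0, -56]},
    {"offset": [0.515, -0.552, -0.027], "dr": [0, 0, -56]},
    {"offset": [0.515, -0.552, -0.027], "dr": [0, 0, -56]},
    {"offset": [0.515, -0.552, -0.027], "dr": [0, 0, -56]},
    {"offset": [0.515, -0.552, -0.027], "dr": [0, 0, -56]},
    {"offset": [0.515, -0.552, -0.027], "dr": [0, 0, -56]}
  ]
}}

```text
time_s: 1.77
position: [0.5105, 0.1045, 0.2493]
tcp_rot: [[0.251, 0.968, 0.0], [0.968, -0.251, 0.002], [0.002, -0.0, -1.0]]
force: [-0.2, -0.4, 0.1]
opening: 1.002
grasp_force: 0.0
```

Run:
```python
from h import *
go((.511,.326,.18,98.5))
```

```text
t 1.77 P [0.5105 0.1045 0.2493] yaw 75.45 j [-0.8 20.3 95.1  0.1 64.6 13.7] F [-0.2 -0.4  0.1] M [-0.029 -0.051 -0.026] op 1.002
[ 0.2144 -0.0552  0.0697] [  0.    -0.12 -23.05]
```

Request:
{"method": "servo_tool", "body": {
  "targets": [
    {"offset": [0.04, -0.01, 0.01], "dr": [0, 0, -6]},
    {"offset": [0.08, -0.02, 0.02], "dr": [0, 0, -12]},
    {"offset": [0.12, -0.03, 0.04], "dr": [0, 0, -18]},
    {"offset": [0.16, -0.04, 0.06], "dr": [0, 0, -23]},
    {"offset": [0.2, -0.05, 0.07], "dr": [0, 0, -23]},
    {"offset": [0.214, -0.055, 0.07], "dr": [0, 0, -23]},
    {"offset": [0.214, -0.055, 0.07], "dr": [0, 0, -23]},
    {"offset": [0.214, -0.055, 0.07], "dr": [0, 0, -23]}
  ]
}}

```text
time_s: 2.43
position: [0.5117, 0.3211, 0.1786]
tcp_rot: [[-0.144, 0.99, -0.002], [0.99, 0.144, -0.001], [-0.001, -0.002, -1.0]]
force: [-0.0, -0.3, 0.9]
opening: 0.997
grasp_force: 0.0
```

Run:
```python
from h import *
c=cap('wrist','w1');go()
cv2.imwrite('pics/w1b.png',cv2.resize(c['color'][:,:,::-1],(800,600),interpolation=cv2.INTER_CUBIC))
print(w2px(c,[(.511,.326,.044)])/.7)
```

```text
t 2.48 P [0.512 0.32  0.179] yaw 98.17 j [21.4 31.6 87.6 -0.1 60.9 13.3] F [-0.7 -0.   0.4] M [-0.031 -0.112 -0.003] op 0.999
[[393.51829198 270.60954513]]
```

View pics/w1b.png

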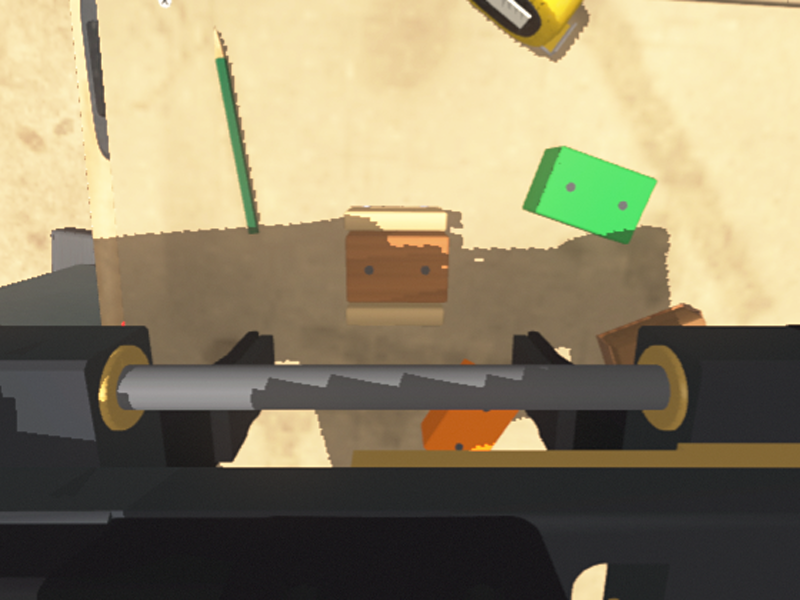

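The wrist view shows the wooden block with marks at (369,270) and (425,270). Its ends are free left and right, at columns 346 and 448.

Run:
```python
from h import *
c=load('w1')
m=px2w(c,np.array([(369,270),(425,270)])*.7,.044);print(m.mean(0),np.degrees(np.arctan2(*(m[1]-m[0])[1::-1])))
p=px2w(c,np.array([(346,234),(448,232),(447,303),(347,303)])*.7,.044);print(p.mean(0),p)
p=px2w(c,np.array([(345,211),(447,211)])*.7,.048);print('cheek',np.degrees(np.arctan2(*(p[1]-p[0])[1::-1])))
x,y=(m.mean(0))[:2]
go((x,y,.1,98.5),(x,y,.015,98.5))
```

```text
[0.51314748 0.32671436 0.044     ] 8.273061087976977
[0.5130077  0.32758367 0.044     ] [[0.47807124 0.3449182  0.044     ]
 [0.54127346 0.35537051 0.044     ]
 [0.54858809 0.30971457 0.044     ]
 [0.484098   0.30033139 0.044     ]]
cheek 8.264181301255196
t 2.48 P [0.512 0.32  0.179] yaw 98.17 j [21.4 31.6 87.6 -0.1 60.9 13.3] F [-0.7 -0.   0.4] M [-0.031 -0.112 -0.003] op 0.999
[0.0065 0.0022 0.079 ] [-0.07  0.07 -0.33]
[0.0066 0.0023 0.164 ] [-0.07  0.07 -0.33]
```

Request:
{"method": "servo_tool", "body": {
  "targets": [
    {"offset": [0.007, 0.002, 0.035], "dr": [0, 0, 0]},
    {"offset": [0.007, 0.002, 0.07], "dr": [0, 0, 0]},
    {"offset": [0.007, 0.002, 0.1], "dr": [0, 0, 0]},
    {"offset": [0.007, 0.002, 0.125], "dr": [0, 0, 0]},
    {"offset": [0.007, 0.002, 0.145], "dr": [0, 0, 0]},
    {"offset": [0.007, 0.002, 0.158], "dr": [0, 0, 0]},
    {"offset": [0.007, 0.002, 0.166], "dr": [0, 0, 0]},
    {"offset": [0.007, 0.002, 0.167], "dr": [0, 0, 0]},
    {"offset": [0.007, 0.002, 0.167], "dr": [0, 0, 0]}
  ]
}}

```text
time_s: 3.23
position: [0.514, 0.3274, 0.0131]
tcp_rot: [[-0.14, 0.99, 0.001], [0.99, 0.14, 0.0], [0.0, 0.001, -1.0]]
force: [1.0, 0.9, -0.1]
opening: 1.0
grasp_force: 0.0
```

Request:
{"method": "servo_tool", "body": {
  "targets": [
    {"offset": [0, 0, 0], "dr": [0, 0, 0]},
    {"offset": [0, 0, 0], "dr": [0, 0, 0]},
    {"offset": [0, 0, 0], "dr": [0, 0, 0]},
    {"offset": [0, 0, 0], "dr": [0, 0, 0]},
    {"offset": [0, 0, 0], "dr": [0, 0, 0]},
    {"offset": [0, 0, 0], "dr": [0, 0, 0]},
    {"offset": [0, 0, 0], "dr": [0, 0, 0]}
  ],
  "gripper": 1
}}

```text
time_s: 3.82
position: [0.5137, 0.3283, 0.0134]
tcp_rot: [[-0.142, 0.99, 0.001], [0.99, 0.142, 0.0], [0.0, 0.001, -1.0]]
force: [-0.8, -0.3, 6.0]
opening: 0.759
grasp_force: 30.0
```

Run:
```python
from h import *
go((.513,.327,.11,98.3),(.48,.13,.11,8.3),(.48,.13,.012,8.3))
```

```text
t 3.82 P [0.5137 0.3283 0.0134] yaw 98.14 j [22.1 45.6 92.2  0.  42.2 13.9] F [-0.8 -0.3  6. ] M [-0.038  0.025 -0.013] op 0.759
[-0.0011 -0.0007 -0.0966] [ 0.07 -0.02 -0.16]
[-0.1915 -0.0613 -0.0968] [ 4.000e-02 -7.000e-02  8.984e+01]
[-0.1915 -0.0614  0.0012] [ 4.000e-02 -7.000e-02  8.984e+01]
```

Request:
{"method": "servo_tool", "body": {
  "targets": [
    {"offset": [0, 0, -0.02], "dr": [0, 0, 0]},
    {"offset": [0, 0, -0.05], "dr": [0, 0, 0]},
    {"offset": [0, 0, -0.08], "dr": [0, 0, 0]},
    {"offset": [-0.02, 0, -0.097], "dr": [0, 0, 0]},
    {"offset": [-0.045, -0.01, -0.097], "dr": [0, 0, 7]},
    {"offset": [-0.07, -0.02, -0.097], "dr": [0, 0, 14]},
    {"offset": [-0.095, -0.03, -0.097], "dr": [0, 0, 21]},
    {"offset": [-0.12, -0.04, -0.097], "dr": [0, 0, 28]},
    {"offset": [-0.145, -0.05, -0.097], "dr": [0, 0, 35]},
    {"offset": [-0.17, -0.06, -0.097], "dr": [0, 0, 42]},
    {"offset": [-0.192, -0.061, -0.097], "dr": [0, 0, 49]},
    {"offset": [-0.192, -0.061, -0.097], "dr": [0, 0, 56]},
    {"offset": [-0.192, -0.061, -0.097], "dr": [0, 0, 63]},
    {"offset": [-0.192, -0.061, -0.08], "dr": [0, 0, 70]},
    {"offset": [-0.192, -0.061, -0.06], "dr": [0, 0, 77]},
    {"offset": [-0.192, -0.061, -0.04], "dr": [0, 0, 84]},
    {"offset": [-0.192, -0.061, -0.02], "dr": [0, 0, 90]},
    {"offset": [-0.192, -0.061, -0.008], "dr": [0, 0, 90]},
    {"offset": [-0.192, -0.061, 0], "dr": [0, 0, 90]},
    {"offset": [-0.192, -0.061, 0], "dr": [0, 0, 90]}
  ]
}}

```text
time_s: 5.48
position: [0.4789, 0.1292, 0.0109]
tcp_rot: [[0.99, 0.142, -0.003], [0.142, -0.99, -0.0], [-0.003, -0.0, -1.0]]
force: [-0.0, 0.1, -1.4]
opening: 0.758
grasp_force: 30.0
```

Request:
{"method": "servo_tool", "body": {
  "targets": [
    {"offset": [0, 0, 0.004], "dr": [0, 0, 0]},
    {"offset": [0, 0, 0.007], "dr": [0, 0, 0]},
    {"offset": [0, 0, 0.007], "dr": [0, 0, 0]},
    {"offset": [0, 0, 0.007], "dr": [0, 0, 0]}
  ]
}}

```text
time_s: 5.82
position: [0.4804, 0.1293, 0.006]
tcp_rot: [[0.99, 0.141, 0.001], [0.141, -0.99, 0.0], [0.001, 0.0, -1.0]]
force: [-0.4, -0.3, -0.6]
opening: 0.756
grasp_force: 30.0
```

Request:
{"method": "servo_tool", "body": {
  "targets": [
    {"offset": [0, 0, 0], "dr": [0, 0, 0]},
    {"offset": [0, 0, 0], "dr": [0, 0, 0]},
    {"offset": [0, 0, 0], "dr": [0, 0, 0]},
    {"offset": [0, 0, 0], "dr": [0, 0, 0]},
    {"offset": [0, 0, -0.02], "dr": [0, 0, 0]},
    {"offset": [0, 0, -0.045], "dr": [0, 0, 0]},
    {"offset": [0, 0, -0.06], "dr": [0, 0, -7]},
    {"offset": [0, 0, -0.06], "dr": [0, 0, -14]},
    {"offset": [0, 0, -0.06], "dr": [0, 0, -21]},
    {"offset": [0, 0, -0.06], "dr": [0, 0, -28]},
    {"offset": [0, 0, -0.06], "dr": [0, 0, -35]},
    {"offset": [0, 0, -0.06], "dr": [0, 0, -42]},
    {"offset": [0, 0, -0.06], "dr": [0, 0, -49]},
    {"offset": [0, 0, -0.06], "dr": [0, 0, -56]},
    {"offset": [0, 0, -0.06], "dr": [0, 0, -63]},
    {"offset": [0, 0, -0.06], "dr": [0, 0, -70]},
    {"offset": [0, 0, -0.06], "dr": [0, 0, -77]},
    {"offset": [0, 0, -0.06], "dr": [0, 0, -84]},
    {"offset": [0, 0, -0.06], "dr": [0, 0, -90]},
    {"offset": [0, 0, -0.06], "dr": [0, 0, -90]}
  ],
  "gripper": -1
}}

```text
time_s: 7.48
position: [0.4799, 0.1293, 0.0656]
tcp_rot: [[-0.143, 0.99, -0.0], [0.99, 0.143, -0.0], [-0.0, -0.0, -1.0]]
force: [-0.3, 0.2, -0.4]
opening: 0.999
grasp_force: 0.0
```

Request:
{"method": "servo_tool", "body": {
  "targets": [
    {"offset": [0, 0, 0.02], "dr": [0, 0, 0]},
    {"offset": [0, 0, 0.045], "dr": [0, 0, 0]},
    {"offset": [0, 0, 0.06], "dr": [0, 0, 0]},
    {"offset": [0, 0, 0.06], "dr": [0, 0, 0]},
    {"offset": [0, 0, 0.06], "dr": [0, 0, 0]}
  ]
}}

```text
time_s: 7.9
position: [0.4795, 0.1292, 0.0051]
tcp_rot: [[-0.14, 0.99, -0.002], [0.99, 0.14, -0.0], [0.0, -0.002, -1.0]]
force: [-0.6, -0.7, 0.3]
opening: 1.0
grasp_force: 0.0
```

Request:
{"method": "servo_tool", "body": {
  "targets": [
    {"offset": [0, 0, 0], "dr": [0, 0, 0]},
    {"offset": [0, 0, 0], "dr": [0, 0, 0]},
    {"offset": [0, 0, 0], "dr": [0, 0, 0]},
    {"offset": [0, 0, 0], "dr": [0, 0, 0]},
    {"offset": [0, 0, 0], "dr": [0, 0, 0]},
    {"offset": [0, 0, 0], "dr": [0, 0, 0]},
    {"offset": [0, 0, 0], "dr": [0, 0, 0]},
    {"offset": [0, 0, 0], "dr": [0, 0, 0]}
  ],
  "gripper": 1
}}

```text
time_s: 8.57
position: [0.4801, 0.1293, 0.0057]
tcp_rot: [[-0.141, 0.99, 0.0], [0.99, 0.141, 0.0], [-0.0, 0.0, -1.0]]
force: [-0.6, 0.4, 2.2]
opening: 0.507
grasp_force: 30.0
```

Run:
```python
from h import *
go((.586,-.115,.2,99.3))
```

```text
t 8.57 P [0.4801 0.1293 0.0057] yaw 98.13 j [  2.2  42.3 108.9  -0.   28.8  -6. ] F [-0.6  0.4  2.2] M [-0.037 -0.09   0.026] op 0.507
[-0.2568  0.0704 -0.1943] [ 0.01  0.   -1.17]
```

Request:
{"method": "servo_tool", "body": {
  "targets": [
    {"offset": [0, 0, -0.03], "dr": [0, 0, 0]},
    {"offset": [0, 0, -0.07], "dr": [0, 0, 0]},
    {"offset": [0, 0, -0.11], "dr": [0, 0, 0]},
    {"offset": [-0.02, 0.01, -0.145], "dr": [0, 0, 0]},
    {"offset": [-0.05, 0.02, -0.17], "dr": [0, 0, -1]},
    {"offset": [-0.09, 0.03, -0.19], "dr": [0, 0, -1]},
    {"offset": [-0.13, 0.04, -0.195], "dr": [0, 0, -1]},
    {"offset": [-0.17, 0.05, -0.195], "dr": [0, 0, -1]},
    {"offset": [-0.21, 0.06, -0.195], "dr": [0, 0, -1]},
    {"offset": [-0.25, 0.07, -0.195], "dr": [0, 0, -1]},
    {"offset": [-0.29, 0.07, -0.195], "dr": [0, 0, -1]},
    {"offset": [-0.32, 0.07, -0.195], "dr": [0, 0, -1]},
    {"offset": [-0.326, 0.07, -0.195], "dr": [0, 0, -1]},
    {"offset": [-0.326, 0.07, -0.195], "dr": [0, 0, -1]},
    {"offset": [-0.326, 0.07, -0.195], "dr": [0, 0, -1]},
    {"offset": [-0.326, 0.07, -0.195], "dr": [0, 0, -1]}
  ]
}}

```text
time_s: 9.9
position: [0.5946, -0.1818, 0.2001]
tcp_rot: [[-0.16, 0.987, -0.002], [0.987, 0.16, 0.002], [0.002, -0.001, -1.0]]
force: [-0.6, -0.7, -1.3]
opening: 0.501
grasp_force: 30.0
```

Run:
```python
from h import *
c=cap('wrist','w2');go()
cv2.imwrite('pics/w2b.png',cv2.resize(c['color'][:,:,::-1],(800,600),interpolation=cv2.INTER_CUBIC))
```

```text
t 9.95 P [ 0.5947 -0.1816  0.2003] yaw 99.22 j [-27.3  31.4  83.8   0.   64.9 -36.5] F [ 0.3  0.2 -0.7] M [-0.003 -0.176 -0.068] op 0.503
```

View pics/w2b.png

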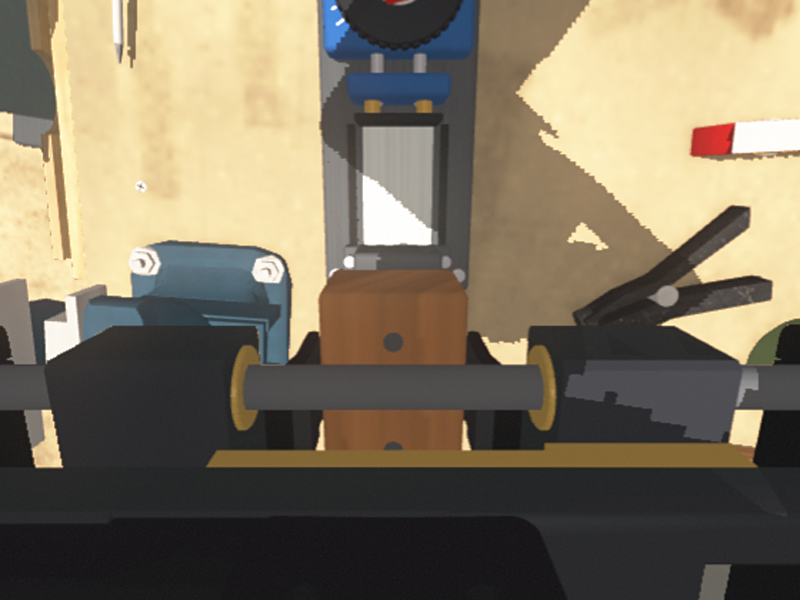

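The block is held at (393,342), aligned with the tool. The clamp's bed lies between columns 361 and 437, the stop's top is at about row 246, and the pad is at about row 120. I'll enlarge this region.

Run:
```python
from h import *
c=load('w2');crop(c,215,0,130,210,2.85,'w2c')
```

```text
(no output)
```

View pics/w2c.png

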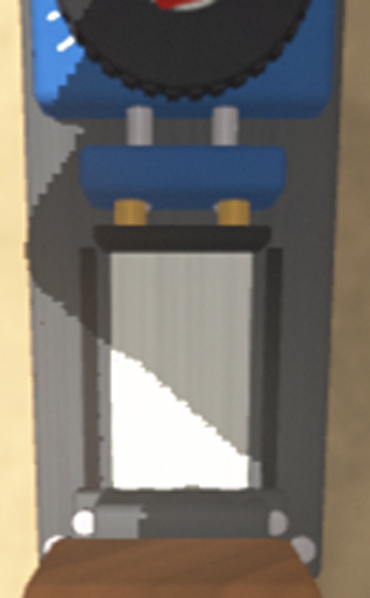

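Run:
```python
from h import *
c=load('w2');s=bot.read_state()
f=lambda L,z:px2w(c,[(215+x/2.85,y/2.85) for x,y in L],z)
a=np.radians(99.3);yc=np.array([np.cos(a),np.sin(a)]);xc=np.array([yc[1],-yc[0]])
bed=np.array([.5858,-.1155])
def rel(n,L,z):
    p=f(L,z)[:,:2]-bed;print(n,np.c_[p@xc,p@yc].round(4).tolist())
rel('base L',[(27,150),(38,480)],.01);rel('base R',[(341,150),(325,480)],.01)
rel('bed',[(110,252),(252,252),(110,488),(250,488)],.012)
rel('grooves',[(80,250),(283,250),(85,488),(283,488)],.01)
rel('stop',[(100,490),(270,490)],.052);rel('stop ends',[(75,505),(286,505)],.052)
rel('jaw top',[(80,148),(286,148),(82,185),(284,185),(90,206)],.052)
rel('pad',[(97,228),(270,228),(105,250),(262,250)],.048)
rel('head front',[(40,110),(328,110)],.034)
R=np.array(s['tcp_rot']);P=np.array(s['position'])
m=px2w(c,np.array([(393,342),(393,449)])*.7,.2306);print('marks tool',((m-P)@R).round(4))
print('tcp rel',(P[:2]-bed)@xc,(P[:2]-bed)@yc)
```

```text
base L [[-0.052, 0.0648], [-0.0524, -0.0496]]
base R [[0.0565, 0.0646], [0.0553, -0.0498]]
bed [[-0.0238, 0.0312], [0.0262, 0.0311], [-0.0253, -0.0524], [0.0271, -0.0525]]
grooves [[-0.0345, 0.0321], [0.0374, 0.0319], [-0.0348, -0.0527], [0.0397, -0.0528]]
stop [[-0.0259, -0.0472], [0.0304, -0.0473]]
stop ends [[-0.0344, -0.0522], [0.0358, -0.0524]]
jaw top [[-0.0299, 0.0575], [0.0328, 0.0573], [-0.0296, 0.047], [0.0325, 0.0468], [-0.0272, 0.0409]]
pad [[-0.0255, 0.035], [0.0288, 0.0349], [-0.0231, 0.0284], [0.0265, 0.0283]]
head front [[-0.044, 0.0721], [0.0479, 0.0719]]
marks tool [[ 0.0172 -0.0005 -0.0303]
 [-0.0183 -0.0005 -0.0303]]
tcp rel -0.001848402500322008 -0.06662758729742
```

Request:
{"method": "servo_tool", "body": {
  "targets": [
    {"offset": [0.03, 0.002, 0], "dr": [0, 0, 0]},
    {"offset": [0.06, 0.004, 0.01], "dr": [0, 0, 0]},
    {"offset": [0.06, 0.004, 0.04], "dr": [0, 0, 0]},
    {"offset": [0.06, 0.004, 0.07], "dr": [0, 0, 0]},
    {"offset": [0.06, 0.004, 0.1], "dr": [0, 0, 0]},
    {"offset": [0.06, 0.004, 0.12], "dr": [0, 0, 0]},
    {"offset": [0.06, 0.004, 0.125], "dr": [0, 0, 0]},
    {"offset": [0.06, 0.004, 0.125], "dr": [0, 0, 0]},
    {"offset": [0.06, 0.004, 0.125], "dr": [0, 0, 0]}
  ]
}}

```text
time_s: 10.7
position: [0.5905, -0.123, 0.0764]
tcp_rot: [[-0.16, 0.987, 0.001], [0.987, 0.16, -0.0], [-0.001, 0.001, -1.0]]
force: [-0.8, -0.8, -1.1]
opening: 0.507
grasp_force: 30.0
```

Run:
```python
from h import *
c=cap('wrist','w3');go((.5858+.002*.987+.0065*.1616, -.1155+.002*.1616-.0065*.987,.0182,99.1))
cv2.imwrite('pics/w3b.png',cv2.resize(c['color'][:,:,::-1],(800,600),interpolation=cv2.INTER_CUBIC))
```

```text
t 10.75 P [ 0.591  -0.1235  0.0771] yaw 99.18 j [-22.4  39.6  91.9   0.   48.4 -31.6] F [ 0.1  1.2 -1.4] M [-0.037 -0.124  0.006] op 0.504
[ 0.0023 -0.002   0.0589] [0.14 0.08 0.08]
```

View pics/w3b.png

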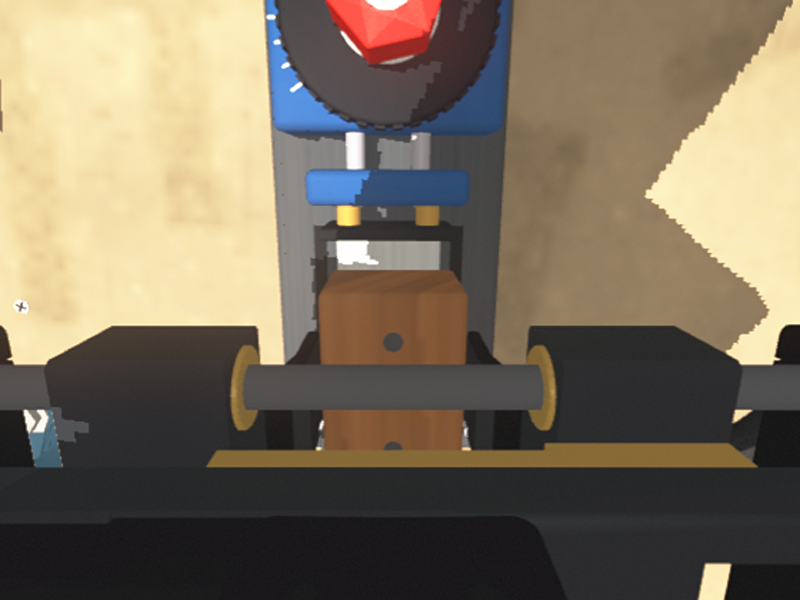

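Run:
```python
from h import *
c=load('w3');P=np.array([.5908,-.1233,.0768]);R=np.array([[-.1597,.9872,0],[.9872,.1597,0],[0,0,-1]])
def q(n,L,z):
    p=px2w(c,np.array(L)*.7,z);print(n,((p-P)@R)[:,:2].round(4).tolist())
q('jaw',[(306,172),(469,172),(306,188),(469,188)],.052)
q('pad',[(315,226),(463,226),(318,240),(460,240)],.048)
q('bed',[(336,250),(446,250)],.012)
q('head',[(273,130),(506,130)],.034)
q('base',[(272,180),(506,180),(284,330),(496,330)],.01)
q('block top',[(320,293),(467,293),(393,342),(393,449)],.107)
q('block bottom',[(338,271),(452,271)],.071)
q('knob flat top',[(345,30),(430,28)],.072)
```

```text
jaw [[0.0665, -0.0338], [0.0665, 0.0285], [0.0605, -0.0341], [0.0605, 0.0288]]
pad [[0.0455, -0.0318], [0.0454, 0.0276], [0.0398, -0.0308], [0.0398, 0.0266]]
bed [[0.03, -0.028], [0.03, 0.0252]]
head [[0.0832, -0.0497], [0.0832, 0.0459]]
base [[0.0629, -0.0573], [0.0629, 0.0528], [-0.0114, -0.0559], [-0.0115, 0.052]]
block top [[0.0327, -0.0216], [0.0327, 0.0206], [0.0178, -0.0006], [-0.0177, -0.0006]]
block bottom [[0.0318, -0.0204], [0.0317, 0.0208]]
knob flat top [[0.1102, -0.0159], [0.1108, 0.0112]]
```

Request:
{"method": "servo_tool", "body": {
  "targets": [
    {"offset": [0.001, -0.002, 0.01], "dr": [0, 0, 0]},
    {"offset": [0.001, -0.002, 0.025], "dr": [0, 0, 0]},
    {"offset": [0.001, -0.002, 0.04], "dr": [0, 0, 0]},
    {"offset": [0.001, -0.002, 0.05], "dr": [0, 0, 0]},
    {"offset": [0.001, -0.002, 0.055], "dr": [0, 0, 0]},
    {"offset": [0.001, -0.002, 0.058], "dr": [0, 0, 0]},
    {"offset": [0.001, -0.002, 0.058], "dr": [0, 0, 0]},
    {"offset": [0.001, -0.002, 0.058], "dr": [0, 0, 0]}
  ]
}}

```text
time_s: 11.42
position: [0.5883, -0.1233, 0.0182]
tcp_rot: [[-0.158, 0.987, 0.002], [0.987, 0.158, -0.001], [-0.001, 0.001, -1.0]]
force: [0.1, 0.1, -0.5]
opening: 0.506
grasp_force: 30.0
```

Run:
```python
from h import *
go()
```

```text
t 11.42 P [ 0.5883 -0.1233  0.0182] yaw 99.12 j [-22.5  44.8  93.4   0.   41.7 -31.6] F [ 0.1  0.1 -0.5] M [-0.018 -0.089  0.027] op 0.506
```

Request:
{"method": "servo_tool", "body": {
  "targets": [
    {"offset": [0, 0, 0], "dr": [0, 0, 0]},
    {"offset": [0, 0, 0], "dr": [0, 0, 0]},
    {"offset": [0, 0, 0], "dr": [0, 0, 0]},
    {"offset": [0, 0, 0], "dr": [0, 0, 0]},
    {"offset": [0, 0, 0], "dr": [0, 0, 0]},
    {"offset": [0, 0, -0.02], "dr": [0, 0, 0]},
    {"offset": [0, 0, -0.05], "dr": [0, 0, 0]},
    {"offset": [0, 0, -0.09], "dr": [0, 0, 0]},
    {"offset": [0, 0, -0.13], "dr": [0, 0, 0]},
    {"offset": [-0.03, 0, -0.15], "dr": [0, 0, 0]},
    {"offset": [-0.05, 0, -0.15], "dr": [0, 0, 0]},
    {"offset": [-0.05, 0, -0.15], "dr": [0, 0, 0]},
    {"offset": [-0.05, 0, -0.15], "dr": [0, 0, 0]}
  ],
  "gripper": -0.6
}}

```text
time_s: 12.5
position: [0.5955, -0.1731, 0.1678]
tcp_rot: [[-0.157, 0.988, 0.0], [0.988, 0.157, 0.0], [0.0, 0.0, -1.0]]
force: [-0.0, 0.4, 0.5]
opening: 0.8
grasp_force: 0.0
```

Run:
```python
from h import *
c=cap('wrist','w4');go()
im=c['color'][0:230,170:390,::-1];cv2.imwrite('pics/w4c.png',cv2.resize(im,None,fx=2.6,fy=2.6,interpolation=cv2.INTER_CUBIC))
```

```text
t 12.55 P [ 0.5947 -0.1719  0.167 ] yaw 99.07 j [-26.5  33.5  85.9   0.   60.7 -35.6] F [ 0.5  0.8 -0.4] M [-0.011 -0.117 -0.006] op 0.803
```

View pics/w4c.png

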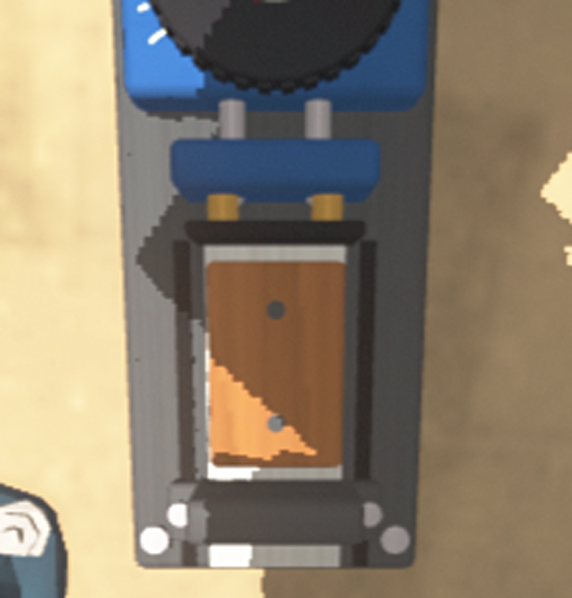

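The block lies flat and square between the pad (about row 240 of the crop) and the stop (about row 485), with gaps at both ends. Next I'll look at the knob.

Request:
{"method": "servo_tool", "body": {
  "targets": [
    {"offset": [0.03, -0.001, -0.01], "dr": [0, 0, 0]},
    {"offset": [0.06, -0.001, -0.01], "dr": [0, 0, 0]},
    {"offset": [0.09, -0.001, -0.01], "dr": [0, 0, 0]},
    {"offset": [0.11, -0.001, -0.01], "dr": [0, 0, 0]},
    {"offset": [0.11, -0.001, -0.01], "dr": [0, 0, 0]},
    {"offset": [0.11, -0.001, -0.01], "dr": [0, 0, 0]}
  ],
  "gripper": -1
}}

```text
time_s: 13.05
position: [0.5759, -0.0617, 0.1765]
tcp_rot: [[-0.162, 0.987, -0.003], [0.987, 0.162, 0.001], [0.001, -0.003, -1.0]]
force: [0.9, 0.2, 0.4]
opening: 0.99
grasp_force: 0.0
```

Run:
```python
from h import *
c=cap('wrist','w5');go();print(w2px(c,[(.567,-.002,.072)]))
im=c['color'][60:260,140:400,::-1];cv2.imwrite('pics/w5c.png',cv2.resize(im,None,fx=3,fy=3,interpolation=cv2.INTER_CUBIC))
```

```text
t 13.1 P [ 0.5766 -0.063   0.1768] yaw 99.24 j [-17.3  30.   91.2  -0.   58.8 -26.5] F [ 0.9 -1.   0.5] M [-0.021 -0.112 -0.025] op 1.001
[[276.74736178 128.4192455 ]]
```

View pics/w5c.png

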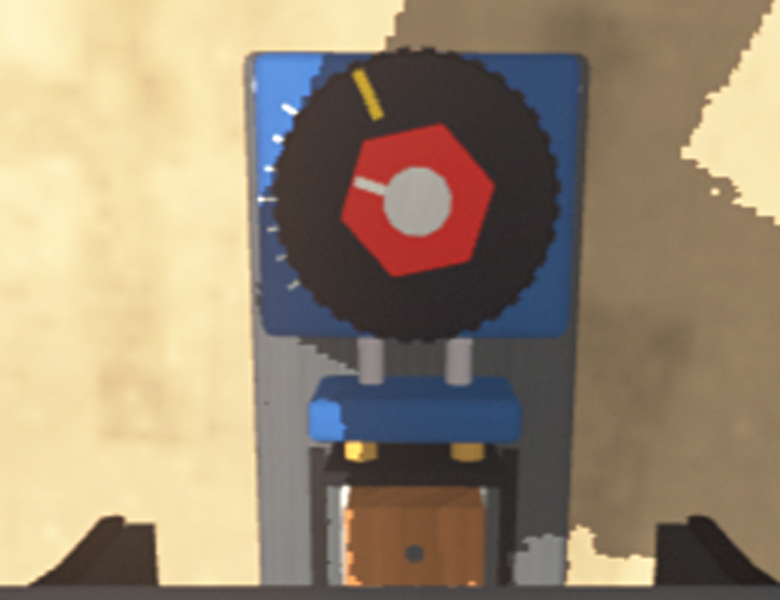

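The red hexagon is centred at (418,201) in the crop, with its white line pointing to (357,182) and the yellow mark at (367,95).

Run:
```python
from h import *
c=load('w5');f=lambda L,z:px2w(c,[(140+x/3,60+y/3) for x,y in L],z)
h=f([(443,124),(494,186),(470,261),(394,276),(341,215),(364,141)],.072)
ctr=h.mean(0);print(ctr,np.linalg.norm(h-ctr,axis=1).round(4))
an=np.degrees(np.arctan2(*(h-ctr)[:,1::-1].T));print(an, 'flat normals mod60',(an+30)%60)
l=f([(418,201),(357,182)],.072);d=l[1]-l[0];print('line',l[0],np.degrees(np.arctan2(d[1],d[0])))
print('ym',f([(367,95)],.046),'ring ctr',f([(416,194)],.046))
```

```text
[ 0.56875517 -0.00068079  0.072     ] [0.0204 0.0203 0.0208 0.0204 0.0204 0.0206]
[  80.87323181   20.33946234  -38.60723276  -98.54594805 -160.78985499
  141.86625283] flat normals mod60 [50.87323181 50.33946234 51.39276724 51.45405195 49.21014501 51.86625283]
line [ 0.56882745 -0.00059925  0.072     ] 172.46207983754343
ym [[0.55029332 0.02526368 0.046     ]] ring ctr [[0.56828541 0.00088687 0.046     ]]
```

Run:
```python
from h import *
go((.5688,-.0006,.12,141.2),(.5688,-.0006,.051,141.2))
```

```text
t 13.1 P [ 0.5766 -0.063   0.1768] yaw 99.24 j [-17.3  30.   91.2  -0.   58.8 -26.5] F [ 0.9 -1.   0.5] M [-0.021 -0.112 -0.025] op 1.001
[0.0628 0.0024 0.0568] [ -0.08  -0.06 -41.96]
[0.0627 0.0025 0.1258] [ -0.08  -0.06 -41.96]
```

Request:
{"method": "servo_tool", "body": {
  "targets": [
    {"offset": [0.02, 0.001, 0], "dr": [0, 0, -7]},
    {"offset": [0.04, 0.002, 0.01], "dr": [0, 0, -14]},
    {"offset": [0.0625, 0.0025, 0.02], "dr": [0, 0, -21]},
    {"offset": [0.0625, 0.0025, 0.03], "dr": [0, 0, -28]},
    {"offset": [0.0625, 0.0025, 0.045], "dr": [0, 0, -35]},
    {"offset": [0.0625, 0.0025, 0.055], "dr": [0, 0, -42]},
    {"offset": [0.0625, 0.0025, 0.055], "dr": [0, 0, -42]},
    {"offset": [0.0625, 0.0025, 0.055], "dr": [0, 0, -42]},
    {"offset": [0.0625, 0.0025, 0.055], "dr": [0, 0, -42]}
  ]
}}

```text
time_s: 13.85
position: [0.5703, -0.0026, 0.1228]
tcp_rot: [[-0.776, 0.63, 0.001], [0.63, 0.776, -0.0], [-0.001, 0.0, -1.0]]
force: [0.2, -0.1, 0.7]
opening: 0.997
grasp_force: 0.0
```

Run:
```python
from h import *
go((.5688,-.0006,.051,141.2))
```

```text
t 13.85 P [ 0.5703 -0.0026  0.1228] yaw 140.92 j [-11.5  33.7  95.2  -0.   51.  -62.4] F [ 0.2 -0.1  0.7] M [ 0.062 -0.169 -0.03 ] op 0.997
[0.0025 0.0006 0.0718] [ 0.02  0.04 -0.28]
```

Request:
{"method": "servo_tool", "body": {
  "targets": [
    {"offset": [0.0015, 0.0005, 0.02], "dr": [0, 0, 0]},
    {"offset": [0.0015, 0.0005, 0.04], "dr": [0, 0, 0]},
    {"offset": [0.0015, 0.0005, 0.055], "dr": [0, 0, 0]},
    {"offset": [0.0015, 0.0005, 0.065], "dr": [0, 0, 0]},
    {"offset": [0.0015, 0.0005, 0.071], "dr": [0, 0, 0]},
    {"offset": [0.0015, 0.0005, 0.071], "dr": [0, 0, 0]},
    {"offset": [0.0015, 0.0005, 0.071], "dr": [0, 0, 0]}
  ]
}}

```text
time_s: 14.43
position: [0.5694, -0.0007, 0.052]
tcp_rot: [[-0.778, 0.628, 0.001], [0.628, 0.778, -0.0], [-0.001, 0.0, -1.0]]
force: [-0.6, -0.1, -0.2]
opening: 1.004
grasp_force: 0.0
```

Request:
{"method": "servo_tool", "body": {
  "targets": [
    {"offset": [0, 0, 0], "dr": [0, 0, 0]},
    {"offset": [0, 0, 0], "dr": [0, 0, 0]},
    {"offset": [0, 0, 0], "dr": [0, 0, 0]},
    {"offset": [0, 0, 0], "dr": [0, 0, 0]},
    {"offset": [0, 0, 0], "dr": [0, 0, 0]},
    {"offset": [0, 0, 0], "dr": [0, 0, 0]},
    {"offset": [0, 0, 0], "dr": [0, 0, 0]},
    {"offset": [0, 0, 0], "dr": [0, 0, 0]},
    {"offset": [0, 0, 0], "dr": [0, 0, 0]}
  ],
  "gripper": 1
}}

```text
time_s: 15.18
position: [0.5691, -0.0003, 0.0516]
tcp_rot: [[-0.778, 0.628, 0.0], [0.628, 0.778, 0.0], [-0.0, 0.001, -1.0]]
force: [-0.8, 0.6, -1.2]
opening: 0.411
grasp_force: 30.0
```

Run:
```python
from h import *
go()
```

```text
t 15.18 P [ 5.691e-01 -3.000e-04  5.160e-02] yaw 141.11 j [-11.3  40.1  97.6   0.   42.2 -62.4] F [-0.8  0.6 -1.2] M [0.045 0.295 0.078] op 0.411
```

Request:
{"method": "servo_tool", "body": {
  "targets": [
    {"offset": [0, 0, 0], "dr": [0, 0, 5]},
    {"offset": [0, 0, 0], "dr": [0, 0, 10]},
    {"offset": [0, 0, 0], "dr": [0, 0, 15]},
    {"offset": [0, 0, 0], "dr": [0, 0, 20]},
    {"offset": [0, 0, 0], "dr": [0, 0, 25]},
    {"offset": [0, 0, 0], "dr": [0, 0, 30]},
    {"offset": [0, 0, 0], "dr": [0, 0, 35]},
    {"offset": [0, 0, 0], "dr": [0, 0, 40]},
    {"offset": [0, 0, 0], "dr": [0, 0, 45]},
    {"offset": [0, 0, 0], "dr": [0, 0, 50]}
  ]
}}

```text
time_s: 16.02
position: [0.5685, -0.0006, 0.0515]
tcp_rot: [[-0.017, 1.0, -0.001], [1.0, 0.017, -0.0], [-0.0, -0.001, -1.0]]
force: [-0.5, -0.9, 0.2]
opening: 0.409
grasp_force: 30.0
```

Run:
```python
from h import *
go()
```

```text
t 16.02 P [ 0.5685 -0.0006  0.0515] yaw 90.97 j [-11.3  40.1  97.6  -0.   42.3 -12.2] F [-0.5 -0.9  0.2] M [-0.05   0.001  0.239] op 0.409
```

Request:
{"method": "servo_tool", "body": {
  "targets": [
    {"offset": [0, 0, 0], "dr": [0, 0, 5]},
    {"offset": [0, 0, 0], "dr": [0, 0, 10]},
    {"offset": [0, 0, 0], "dr": [0, 0, 15]},
    {"offset": [0, 0, 0], "dr": [0, 0, 20]},
    {"offset": [0, 0, 0], "dr": [0, 0, 25]},
    {"offset": [0, 0, 0], "dr": [0, 0, 30]}
  ]
}}

```text
time_s: 16.52
position: [0.5682, -0.0005, 0.0515]
tcp_rot: [[0.485, 0.874, -0.002], [0.874, -0.485, -0.0], [-0.001, -0.001, -1.0]]
force: [-0.2, 0.0, 1.3]
opening: 0.411
grasp_force: 30.0
```

Run:
```python
from h import *
go();c=cap('top','t1');crop(c,330,170,115,70,6,'t1c')
```

```text
t 16.52 P [ 5.682e-01 -5.000e-04  5.150e-02] yaw 60.97 j [-11.3  40.1  97.6  -0.   42.3  17.8] F [-0.2  0.   1.3] M [-0.009  0.163  0.286] op 0.411
```

Request:
{"method": "servo_tool", "body": {
  "targets": [
    {"offset": [0, 0, 0], "dr": [0, 0, 4]},
    {"offset": [0, 0, 0], "dr": [0, 0, 8]}
  ]
}}

```text
time_s: 16.73
position: [0.5681, -0.0004, 0.0515]
tcp_rot: [[0.6, 0.8, -0.002], [0.8, -0.6, -0.0], [-0.001, -0.001, -1.0]]
force: [-1.6, -0.1, 1.7]
opening: 0.41
grasp_force: 30.0
```

Run:
```python
from h import *
go()
```

```text
t 16.73 P [ 5.681e-01 -4.000e-04  5.150e-02] yaw 53.12 j [-11.3  40.1  97.7  -0.   42.3  25.6] F [-1.6 -0.1  1.7] M [0.069 0.187 0.242] op 0.41
```

Request:
{"method": "servo_tool", "body": {
  "targets": [
    {"offset": [0, 0, 0], "dr": [0, 0, 4]},
    {"offset": [0, 0, 0], "dr": [0, 0, 8]}
  ]
}}

```text
time_s: 16.9
position: [0.568, -0.0003, 0.0515]
tcp_rot: [[0.706, 0.708, -0.002], [0.708, -0.706, 0.0], [-0.001, -0.001, -1.0]]
force: [-2.1, -0.0, 1.3]
opening: 0.411
grasp_force: 30.0
```

Run:
```python
from h import *
go()
```

```text
t 16.9 P [ 5.68e-01 -3.00e-04  5.15e-02] yaw 45.11 j [-11.3  40.1  97.7  -0.   42.3  33.6] F [-2.1 -0.   1.3] M [0.078 0.297 0.279] op 0.411
```

Request:
{"method": "servo_tool", "body": {
  "targets": [
    {"offset": [0, 0, 0], "dr": [0, 0, 4]},
    {"offset": [0, 0, 0], "dr": [0, 0, 8]}
  ]
}}

```text
time_s: 17.07
position: [0.568, -0.0003, 0.0515]
tcp_rot: [[0.797, 0.603, -0.002], [0.603, -0.797, 0.0], [-0.002, -0.001, -1.0]]
force: [-2.2, 0.4, 2.2]
opening: 0.413
grasp_force: 30.0
```

Run:
```python
from h import *
go()
```

```text
t 17.07 P [ 5.68e-01 -3.00e-04  5.15e-02] yaw 37.12 j [-11.3  40.1  97.7  -0.   42.3  41.6] F [-2.2  0.4  2.2] M [0.122 0.225 0.283] op 0.413
```

Request:
{"method": "servo_tool", "body": {
  "targets": [
    {"offset": [0, 0, 0], "dr": [0, 0, 4]},
    {"offset": [0, 0, 0], "dr": [0, 0, 8]}
  ]
}}

```text
time_s: 17.23
position: [0.5679, -0.0002, 0.0515]
tcp_rot: [[0.873, 0.487, -0.002], [0.487, -0.873, 0.0], [-0.002, -0.001, -1.0]]
force: [-0.6, 0.7, 2.6]
opening: 0.409
grasp_force: 30.0
```

Run:
```python
from h import *
go()
```

```text
t 17.23 P [ 5.679e-01 -2.000e-04  5.150e-02] yaw 29.14 j [-11.3  40.1  97.7  -0.   42.3  49.6] F [-0.6  0.7  2.6] M [0.173 0.225 0.365] op 0.409
```

Request:
{"method": "servo_tool", "body": {
  "targets": [
    {"offset": [0, 0, 0], "dr": [0, 0, 3]},
    {"offset": [0, 0, 0], "dr": [0, 0, 6]}
  ]
}}

```text
time_s: 17.4
position: [0.5679, -0.0001, 0.0515]
tcp_rot: [[0.919, 0.394, -0.002], [0.394, -0.919, 0.0], [-0.002, -0.001, -1.0]]
force: [-1.0, 1.2, 1.9]
opening: 0.414
grasp_force: 30.0
```

Run:
```python
from h import *
go()
```

```text
t 17.4 P [ 5.679e-01 -1.000e-04  5.150e-02] yaw 23.2 j [-11.3  40.1  97.7  -0.   42.3  55.5] F [-1.   1.2  1.9] M [0.184 0.25  0.415] op 0.414
```

The moment is now 0.415 N m, which is about 16 N of clamping force. I'll release, rise and check.

Request:
{"method": "servo_tool", "body": {
  "targets": [
    {"offset": [0, 0, 0], "dr": [0, 0, 0]},
    {"offset": [0, 0, 0], "dr": [0, 0, 0]},
    {"offset": [0, 0, 0], "dr": [0, 0, 0]},
    {"offset": [0, 0, 0], "dr": [0, 0, 0]},
    {"offset": [0, 0, 0], "dr": [0, 0, 0]},
    {"offset": [0, 0, -0.02], "dr": [0, 0, 0]},
    {"offset": [0, 0, -0.05], "dr": [0, 0, 0]},
    {"offset": [0, 0, -0.09], "dr": [0, 0, 0]},
    {"offset": [0, 0, -0.13], "dr": [0, 0, -5]},
    {"offset": [-0.03, -0.02, -0.14], "dr": [0, 0, -12]},
    {"offset": [-0.05, -0.04, -0.14], "dr": [0, 0, -19]},
    {"offset": [-0.06, -0.06, -0.14], "dr": [0, 0, -26]},
    {"offset": [-0.06, -0.09, -0.14], "dr": [0, 0, -33]},
    {"offset": [-0.06, -0.09, -0.14], "dr": [0, 0, -40]},
    {"offset": [-0.06, -0.09, -0.14], "dr": [0, 0, -47]},
    {"offset": [-0.06, -0.09, -0.14], "dr": [0, 0, -54]},
    {"offset": [-0.06, -0.09, -0.14], "dr": [0, 0, -61]},
    {"offset": [-0.06, -0.09, -0.14], "dr": [0, 0, -68]},
    {"offset": [-0.06, -0.09, -0.14], "dr": [0, 0, -75]}
  ],
  "gripper": -1
}}

```text
time_s: 18.98
position: [0.4783, 0.0587, 0.1916]
tcp_rot: [[-0.148, 0.989, 0.0], [0.989, 0.148, -0.0], [-0.0, 0.0, -1.0]]
force: [-0.2, 0.0, -0.0]
opening: 0.999
grasp_force: 0.0
```

Run:
```python
from h import *
go((.58,-.10,.2,99))
```

```text
t 18.98 P [0.4783 0.0587 0.1916] yaw 98.5 j [ -6.3  21.9 104.1   0.   54.  -14.8] F [-0.2  0.  -0. ] M [ 0.015 -0.126  0.017] op 0.999
[-0.172   0.0771 -0.0084] [ 0.01  0.   -0.5 ]
```

Next I'll move to a clear view behind the clamp.

Request:
{"method": "servo_tool", "body": {
  "targets": [
    {"offset": [-0.03, 0.01, -0.01], "dr": [0, 0, 0]},
    {"offset": [-0.065, 0.03, -0.02], "dr": [0, 0, 0]},
    {"offset": [-0.1, 0.045, -0.03], "dr": [0, 0, 0]},
    {"offset": [-0.13, 0.06, -0.03], "dr": [0, 0, 0]},
    {"offset": [-0.17, 0.075, -0.03], "dr": [0, 0, 0]},
    {"offset": [-0.19, 0.077, -0.03], "dr": [0, 0, 0]},
    {"offset": [-0.19, 0.077, -0.03], "dr": [0, 0, 0]},
    {"offset": [-0.19, 0.077, -0.03], "dr": [0, 0, 0]}
  ]
}}

```text
time_s: 19.65
position: [0.5813, -0.1195, 0.2211]
tcp_rot: [[-0.139, 0.99, -0.001], [0.99, 0.139, 0.001], [0.001, -0.001, -1.0]]
force: [-0.2, 0.4, 0.7]
opening: 1.0
grasp_force: 0.0
```

Run:
```python
from h import *
c=cap('wrist','w6');go()
im=c['color'][0:240,150:400,::-1];cv2.imwrite('pics/w6c.png',cv2.resize(im,None,fx=2.5,fy=2.5,interpolation=cv2.INTER_CUBIC))
```

```text
t 19.7 P [ 0.5806 -0.1182  0.221 ] yaw 98.08 j [-22.3  27.8  86.9   0.   65.4 -30.4] F [-0.7  0.5  0.8] M [ 0.012 -0.1   -0.04 ] op 1.002
```

View pics/w6c.png

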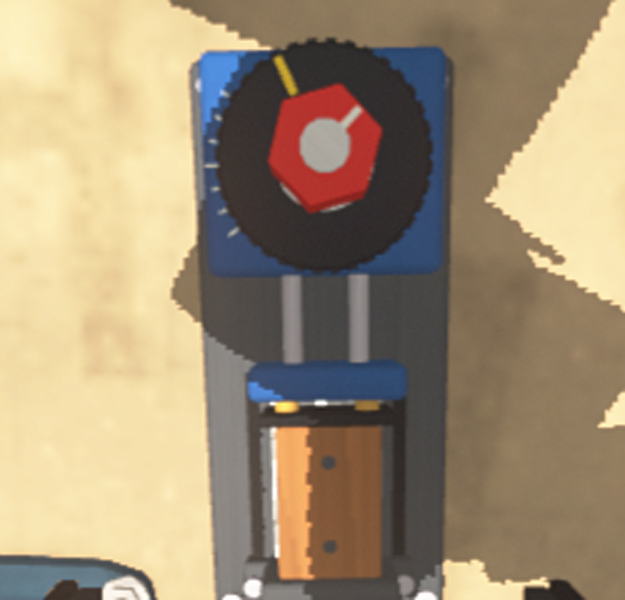

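The block sits between the pad and the stop with the springs compressed. The white line has turned to the upper right, and the yellow mark is where it was.

```bash
python3 -c "
from rig import ticket
print(ticket.hand_in())"
```

```text
the job is handed in; nothing more can be done
None
```

I handed the job in at about 20 s of the 72 s. The block lies flat and square on the clamp bed against the end stop, held at roughly 16 N (estimated from the knob torque); the black ring did not visibly turn, and nothing lying about was touched.

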